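Anchor a leg stop on the chair-clamping rail with a spring channel nut

ROBOT

A 6-joint arm with a two-finger parallel gripper is mounted at the origin on the work surface. World frame = base frame: x ahead of the robot, y to its left, z up, the work surface at z = 0. Lengths are in m, angles in rad, forces in N, time in s.
With the tool pointing down it reaches from about 0.25 to 0.725 m from the base axis. Payload 4 kg.
Tool frame: the origin (TCP) lies between the finger pads; the fingertips stand 8 mm ahead of it and the grasp point (between the pads) lies 11 mm behind it; z points along the fingers, y is the line along which they close (so a half turn about z gives the same grasp; the last joint's range is limited). The gripper opens to 85 mm and grips with 20 to 120 N. Pads are 22 mm wide; open, the fingers measure 114 mm over their backs; the gripper's body (76 mm by 85 mm) begins 54 mm behind the grasp point. The pads swing forward as they close: fully open they stand 13 mm farther back than shut.
Start: joints at [1.1, 0.241, 0.005, 1.335, 0, 1.571], TCP at [0.227, 0.446, 0.239] pointing down, gripper open.
Joint ranges: [-2.72, 2.72], [-1.05, 1.87], [-1.09, 1.28], [-1.99, 2.15], [-1.42, 1.44], [-3.14, 3.14]. Speed limits (rad/s): [2.79, 2.79, 3.14, 3.14, 3.14, 3.14].

INTERFACE

Orientations are given as a unit quaternion [x, y, z, w].
In Python, from workcell import status, viewer, bot gives the robot as it stands.
- The arm moves only by the tool servo_tool, never from a script. Its argument "commands" is a list of rows, each a list of 5 numbers: the finger opening in mm, from 0 to 85.4, then the shift along the tool's x, y, z in mm, then the turn about the tool's z in rad. A call has 1 to 20 rows; each row shifts and turns the commanded pose from where the row before left it, along the tool's axes as they then stand; what a row does not reach is not made up. A row lasts 1/8 s, in which the tool goes at most 62.5 mm and 10.7 degrees, less where a joint would pass 70% of its speed; a pose out of reach is approached as far as the arm can. A call is refused whole if a number of a shift passes 62.5 or a number of a turn 0.188, either way. A call with a gripper value outside its range is refused whole. The fingers move at their own pace and stop on an object; the grip force is fixed at half the most. Time passes only in rows, so rows that do not move let the fingers close. It gives the time, the measured TCP pose, the force, the opening and the grip force at its end, in the units of the state.
- status.get_obs(): the state, without advancing time (a new reading comes with each control period).
- viewer.camera(name): name is "scene" or "side" or "wrist"; returns (picture, depth): 480x640x3 uint8, red, green, blue; 480x640 float32, m along the optical axis (not along the pixel's ray), 0 where there is no reading.
- viewer.get_calibration(name): a dict with "camera_matrix" (3x3 intrinsics, pixels), "distortion" ([k1, k2, p1, p2, k3] as OpenCV has them; the pictures are not rectified), "R" (3x3) and "t" (3): a world point X has camera coordinates R X + t; the wrist camera has in their place "T_tool_cam" (4x4, takes a point from camera to tool coordinates, whose origin is the TCP and whose axes are the flange's). Camera axes: x right, y down, z forward; pixel columns grow to the right and rows downward; lengths in m; the calibration is good to about 2 mm. A picture is of the moment at which its call begins: read the wrist's pose just before it. get_calibration takes no time and is no camera call.
- bot.job_done(): hands the job in; it is judged then, once.
Trained networks look in the newest picture that a camera, given by its name, has taken for a name from the list of things; names that differ only in an ending like _2 or _b are one class to them, and where a whole thing is asked for, a point or a joint stands for the part that bears it (a point fixed in the world has none). Each returns a list of dicts, best first, with "p" (0 to 1); they miss things now and then, are a little off and sometimes report something else, mostly with a low value. They report only what shows in the picture. A call takes as long as a camera call. They do not tell look-alikes from the thing itself.
- viewer.masks_of(camera, label): "mask" (480x640 bool, what is visible of it) and "pixel" ([row, column] in pixels, amid what is visible of it).
- viewer.spot_point(camera, label): "pixel" ([row, column] in pixels: a listed point, or the origin of a listed thing).
The state is a dict: "clock": time; "joint_pos": joint angles; "joint_vel": joint speeds; "tau": joint torques, N m; "eef_pos": TCP position; "tool_rot": TCP orientation; "ft_force": force on the tool from outside, world axes, zero at the start; "ft_torque": the same for the moment, N m; "grip_width": finger opening in m; "grasp_force": force on a finger pad.
Only numpy, scipy, OpenCV 4.12 (cv2) and the standard library are available. Lean on these libraries where they do the work, as an engineer would, in place of code of your own. Each camera call takes 0.05 s, during which the arm holds its last target. There are 200 camera calls.

TASK

Make the rail ready to clamp a chair leg: take the spring channel nut out of the rack, press it down through the slot of the steel rail about halfway between the jaw and the end angle, give it its quarter turn clockwise and let it up so that its grooves catch under the lips, square across the rail, and stay there when you let go. Then set the wooden leg stop down over the stud so it lies flat on the rail with its rubber face square to the fixed jaw, and leave it. Do not force the nut, its spring or the stud, and leave the other fittings and tools where they are.

Things in the scene. Friction and masses are not known exactly. Their poses are not given: they have to be found in the camera images.
- rail: The pair of steel feet, 412 mm apart, that carry the strut channel; fixed, place and yaw vary. Origin: on the bench midway between them; y along the channel to its jaw end, x across, z up. The channel is bolted to their ears through cross slots: it runs parallel to y, but its centre line may lie up to 9 mm to either side (x). That offset is not measured: find the slot by feel (or by eye).
- open_stretch (a point): Nominal middle of the open stretch, 41 mm over the feet's origin (the channel may be 9 mm off in x). Channel 41 wide, 41 high, lying on the bench, slot up, 22 wide; its lips' edges (2.5 thick) turn down to 33.5 over the bench; inner walls 36 apart, floor at 2.5. Jaw's rubber face at y=+105, its black knob up to z=102; steel end angle at y=-105, up to z=81 over the bench.
- nut: Spring channel nut, steel, 0.11 kg, standing in a bore of the rack, any yaw. Origin: centre of the plate's underside; x along the plate, z up. Plate 34.5 (x) by 20.5 by 10 mm thick; it enters the slot only with x along the rail and locks with x across. Corners (+x,-y) and (-x,+y) are rounded: it turns clockwise from above, stopping against the inner walls just past 90 degrees.
- plate_top (a point): Centre of the nut plate's top, 10 mm above its origin. Two cross grooves 3 mm deep (|x| 9.5-15 mm) take the lips. To turn it the top must be below the lips' lower edges: origin under 23.5 mm over the bench (about 21.5, spring 18 N). Locked, the spring holds the groove floors up on the lips: origin 26.5 mm over the bench; not caught: 23.5 or less, or popped out.
- stud_top (a point): Top of the nut's stud (round, 12 mm thick, from 10 to 67 mm above the nut's origin). Below the plate hangs a coil spring with a round foot (16 mm, 2 thick), reaching 30 mm below the origin when free; 1.6 N per mm, coils meet after 13.5 mm. In the rack the plate rests on the rack's top and the spring hangs in the bore.
- stop: Leg stop, loose beech block 60 (x) by 44 (y) by 32 mm high, 85 g, upright 15.5 mm through hole, 5 mm black rubber sheet on its +y side (spans y = -22 to 27 mm). Origin: hole axis at the underside, z up. Lies on the bench between robot and rail, hole upright, rubber side within 55 degrees of the jaw's direction. In place its underside is on the channel's top, 41 mm over the bench.
- stop_pad (a point): Centre of the stop's rubber face, 27 mm from the hole axis along the stop's +y, 16 mm up.
- rack: Beech block 210 (x) by 55 (y) by 45 mm high, fixed, with three 25 mm bores 38 mm deep at x = -65, 0 and 65 mm. Origin: centre of its underside. Nut, levelling foot and star knob stand in its bores, in any order.
- levelling_foot: Bystander in the rack: levelling foot with a round 40 mm rubber base and an M12 stud upward, top 64 mm above its origin. Origin: underside of the base disc.
- star_knob: Bystander in the rack: black star knob, 42 mm across, 24 mm high, shank down in its bore. Origin: underside of the knob.
- hammer: Bystander: hammer lying to the right of the rack, 260 mm long.
- tack_tin: Bystander: round tin, 68 mm across, 70 mm high, origin at its underside.
- seat_spring: Bystander: hourglass seat spring standing upright, 76 mm across, 120 mm high, origin at its underside.
- shears: Bystander: large shears lying to the left of the rail, 230 mm long.
- web_strainer: Bystander: wooden webbing strainer lying beyond the rack, 330 mm long.
Mind the look-alikes: they are no part of the job. What is shaped like the nut but green or pink is not meant. Several things have the shape of the stop; the one meant has the colours described above.

How it is judged:
By the outcome, as a careful person would: the job done as asked, in the order asked, and still so for the second after the job is handed in, with the robot touching nothing.
It also fails if it takes over 72 s, if anything falls off the work surface, if the arm or the gripper's body presses on something with over 40 N, if the wrist force passes 120 N, or if a joint passes its speed limit or range.

## Working session

There is one attempt and no reset: what is moved stays moved. The work goes in short steps, Python scripts to look and compute and a tool call to move; the robot and the scene stay as the last step left them, time stands still between calls to the robot, and variables do not carry over. Pictures are saved under pics/ and viewed, at most 10 in all, crops included, and the job is handed in when it is done.

Besides the shell and the picture viewer there is one more tool, called after "Emit:" in YAML: its name, and indented under it one key for each argument. servo_tool: Moves the arm, as the interface text tells. Its arguments: {"type":"object","properties":{"commands":{"type":"array"}},"required":["commands"]}

```bash
ls; mkdir -p pics; python3 - <<'E'
from workcell import status, viewer, bot
import cv2
o=status.get_obs(); print(o)
for c in ("scene","side","wrist"):
    im,d=viewer.camera(c); cv2.imwrite(f"pics/{c}0.png",im[:,:,::-1])
    for l in ("rail","nut","stop","rack","stop_pad","stud_top","plate_top","open_stretch","levelling_foot","star_knob"):
        f=viewer.spot_point
        print(c,l,[([round(float(v)) for v in r["pixel"]],round(r["p"],2)) for r in f(c,l)][:5])
    
E
```

```text
pics
{'clock': 0.0, 'joint_pos': array([1.09999062e+00, 2.41406509e-01, 3.79327435e-03, 1.33519557e+00,
       3.76493082e-05, 1.57077805e+00]), 'joint_vel': array([-0.00072986,  0.00136851, -0.00036539,  0.0004712 ,  0.00047801,
        0.00039233]), 'tau': array([ 9.72282869e-04, -3.72318578e+01,  2.52405757e+01,  1.68746762e-02,
        6.55311078e-05,  6.05876053e-06]), 'eef_pos': array([0.22652892, 0.44508908, 0.23844251]), 'tool_rot': array([ 2.33225760e-01,  9.72422095e-01, -9.74095472e-04, -2.53004500e-04]), 'ft_force': array([ 0.37276484, -0.53077005, -0.27440553]), 'ft_torque': array([-0.01486873, -0.01921957, -0.02111937]), 'grasp_force': 0.0, 'grip_width': 0.08514997851890757}
scene rail [([261, 393], 0.79)]
scene nut [([335, 235], 0.8), ([271, 293], 0.71), ([310, 274], 0.59)]
scene stop [([223, 368], 0.84), ([224, 322], 0.76), ([191, 309], 0.66)]
scene rack [([302, 260], 0.61)]
scene stop_pad [([225, 376], 0.92), ([216, 329], 0.86), ([187, 313], 0.59)]
scene stud_top [([290, 276], 0.8), ([251, 296], 0.66), ([325, 232], 0.52), ([305, 274], 0.32)]
scene plate_top [([309, 2
[... 291 characters left out ...]
 ([318, 386], 0.69), ([297, 333], 0.55), ([317, 291], 0.21)]
side stop [([269, 221], 0.92), ([269, 276], 0.78), ([258, 273], 0.36)]
side rack [([342, 356], 0.97)]
side stop_pad [([259, 274], 0.98), ([226, 300], 0.79), ([265, 233], 0.58), ([335, 359], 0.44)]
side stud_top [([281, 336], 0.78), ([343, 408], 0.51)]
side plate_top [([296, 334], 0.8), ([315, 383], 0.78), ([357, 400], 0.52)]
side open_stretch [([219, 341], 0.79)]
side levelling_foot [([332, 360], 0.74), ([206, 240], 0.65), ([147, 270], 0.57)]
side star_knob []
wrist rail []
wrist nut []
wrist stop []
wrist rack []
wrist stop_pad []
wrist stud_top []
wrist plate_top []
wrist open_stretch []
wrist levelling_foot []
wrist star_knob []
```

View pics/scene0.png

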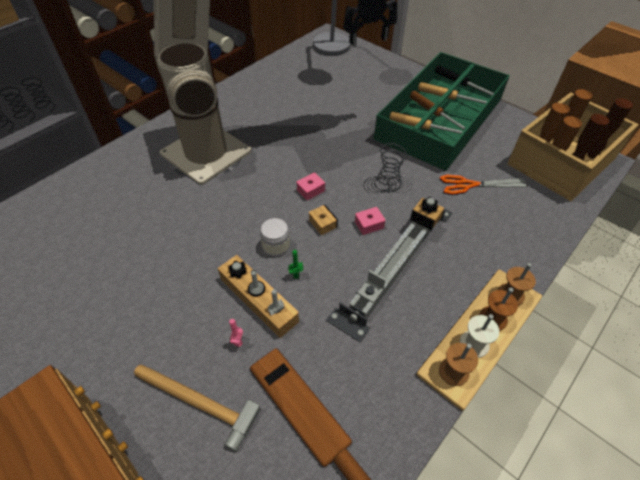

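View pics/side0.png

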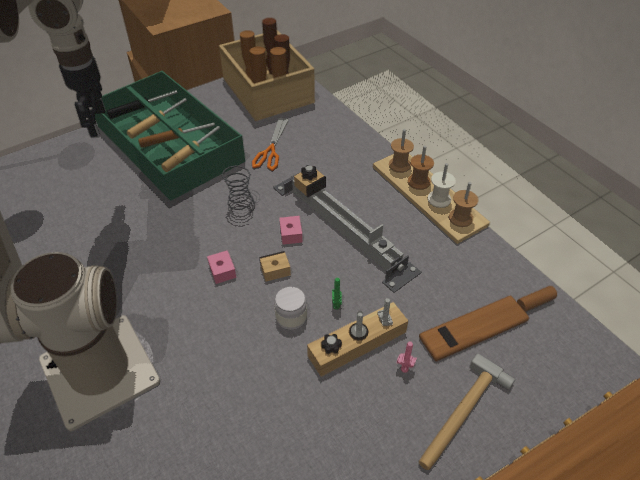

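```bash
cat > h.py <<'E'
import numpy as np, cv2
from workcell import status, viewer, bot
from scipy.spatial.transform import Rotation as Ro
def cam(name,obs=None):
    c=viewer.get_calibration(name); K=np.array(c["camera_matrix"]); D=np.array(c["distortion"])
    if "T_tool_cam" in c:
        obs=obs or status.get_obs()
        T=np.eye(4); T[:3,:3]=Ro.from_quat(obs["tool_rot"]).as_matrix(); T[:3,3]=obs["eef_pos"]
        M=np.linalg.inv(T@np.array(c["T_tool_cam"])); return K,D,M[:3,:3],M[:3,3]
    return K,D,np.array(c["R"]),np.array(c["t"])
def ray(C,px):  # px list of [row,col] -> origin, dirs (z_cam=1)
    K,D,R,t=C; p=np.array(px,float).reshape(-1,2)[:,::-1].copy()
    u=cv2.undistortPoints(p.reshape(-1,1,2),K,D).reshape(-1,2)
    return -R.T@t, np.c_[u,np.ones(len(u))]@R
def atz(C,px,z):
    o,d=ray(C,px); return o+d*((z-o[2])/d[:,2])[:,None]
def atd(C,px,depth):
    o,d=ray(C,px); p=np.array(px,int).reshape(-1,2); return o+d*depth[p[:,0],p[:,1]][:,None]
def tri(C1,p1,C2,p2):
    o1,d1=ray(C1,p1);o2,d2=ray(C2,p2);d1,d2=d1[0],d2[0]
    s=np.linalg.lstsq(np.c_[d1,-d2],o2-o1,rcond=None)[0]
    a,b=o1+s[0]*d1,o2+s[1]*d2; return (a+b)/2,np.linalg.norm(a-b)
def proj(C,X):
    K,D,R,t=C; return cv2.projectPoints(np.array(X,float).reshape(-1,3),cv2.Rodrigues(R)[0],t,K,D)[0].reshape(-1,2)[:,::-1]
E
python3 - <<'E'
from h import *
np.set_printoptions(precision=4,suppress=True)
S,E=cam("scene"),cam("side")
ims={}
for c,C in (("scene",S),("side",E)):
    im,d=viewer.camera(c); ims[c]=im
    for l,px in (("stop",None),("rail",None),("rack",None)):
        for r in viewer.masks_of(c,l)[:4]:
            q=np.argwhere(r["mask"]); q=q[d[q[:,0],q[:,1]]>0]; P=atd(C,q,d)
            z=P[:,2]; 
            if l=="rail": P=P[(z>.034)&(z<.05)]
            elif l=="stop": P=P[z>.027]
            else: P=P[(z>.038)&(z<.049)]
            if len(P)<5: continue
            xy=P[:,:2].astype(np.float32); b=cv2.minAreaRect(xy*1000)
            print(c,l,r["pixel"],round(r["p"],2),len(P),P.mean(0),b)
print("stud",tri(S,[290,276],E,[301,386]))
print("stop",tri(S,[218,322],E,[264,275]))
print("knob",tri(S,[203,430],E,[170,309]), "angle plate", tri(S,[264,375],E,[236,377]))
a=cv2.resize(ims["scene"][190:340,210:390],(400,333),interpolation=2)
b=cv2.resize(ims["side"][220:370,250:430],(400,333),interpolation=2)
cv2.imwrite("pics/crop1.png",np.hstack([a,b])[:,:,::-1])
E
```

```text
scene stop [185.2, 313.0] 0.93 294 [0.3317 0.0909 0.0304] ((329.8514404296875, 92.60417175292969), (62.08666229248047, 52.21708679199219), 78.55725860595703)
scene stop [219.7, 370.4] 0.92 340 [0.5253 0.1003 0.0305] ((524.4412841796875, 101.58177185058594), (61.21141052246094, 51.64353561401367), 64.8323745727539)
scene stop [220.5, 323.3] 0.74 312 [0.4368 0.0231 0.0306] ((436.3808898925781, 23.623252868652344), (50.14342498779297, 58.45268630981445), 74.38001251220703)
scene rail [271.1, 383.9] 0.64 1145 [0.6549 0.0025 0.0408] ((647.75244140625, 32.756988525390625), (59.34720230102539, 345.7738952636719), 5.449270725250244)
scene rack [297.4, 261.3] 0.8 1357 [ 0.4916 -0.2466  0.0437] ((476.303955078125, -240.74005126953125), (56.6354866027832, 212.27996826171875), 86.18621826171875)
side stop [265.4, 222.7] 0.91 404 [0.3279 0.0892 0.0315] ((328.2403564453125, 90.00665283203125), (65.82766723632812, 47.49431228637695), 77.79560089111328)
side stop [264.6, 273.7] 0.62 444 [0.4329 0.0241 0.0315] ((433.4986877441406, 25.30304718017578), (54.03767776489258, 60.336177825927734), 74.80154418945312)
side stop [229.8, 289.2] 0.57 368 [0.5226 0.0997 0.0316] ((523.461669921875, 101.30473327636719), (64.45250701904297, 48.94791793823242), 63.0277214050293)
side rack [343.4, 356.8] 0.71 1704 [ 0.4715 -0.2458  0.0442] ((475.1280517578125, -241.26258850097656), (60.10990905761719, 211.92550659179688), 86.16228485107422)
side rack [309.9, 285.9] 0.34 112 [ 0.3833 -0.1286  0.0432] ((387.2882995605469, -120.79772186279297), (39.37525177001953, 68.13389587402344), 60.609169006347656)
stud (array([ 0.54  , -0.2406,  0.1051]), np.float64(0.003887774304162189))
stop (array([0.4341, 0.022 , 0.0242]), np.float64(0.002174750298921821))
knob (array([0.6335, 0.1847, 0.0931]), np.float64(0.0008612321626847591)) angle plate (array([ 0.647 , -0.0616,  0.0881]), np.float64(0.032737418474258054))
```

View pics/crop1.png

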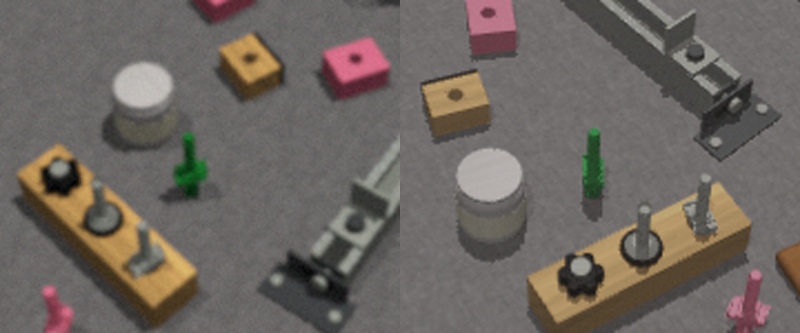

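```bash
cat >> h.py <<'E'
def go(target,yang_deg=None):
    """shift in tool axes (mm) for current yaw to reach target xyz; turn (rad, + = cw from above) to tool-y angle"""
    o=status.get_obs(); R=Ro.from_quat(o["tool_rot"]).as_matrix(); s=R.T@(np.array(target)-o["eef_pos"])*1000
    y=np.degrees(np.arctan2(R[1,1],R[0,1])); 
    print("t",round(o["clock"],2),"pos",o["eef_pos"].round(4),"yang",round(y,2),"tilt",R[:,2].round(3),"q",o["joint_pos"].round(2),"F",o["ft_force"].round(1),"w",round(o["grip_width"]*1000,1),"| shift",s.round(1), "turn", None if yang_deg is None else round(np.radians((y-yang_deg+180)%360-180),3))
E
python3 - <<'E'
from h import *
c=viewer.get_calibration("wrist"); print(np.round(c["T_tool_cam"],3),np.round(c["camera_matrix"]))
go([0.54,-0.24,0.25],90)
E
```

```text
[[ 0.001 -0.964 -0.265  0.067]
 [ 1.     0.     0.     0.001]
 [-0.    -0.265  0.964 -0.135]
 [ 0.     0.     0.     1.   ]] [[381.   0. 320.]
 [  0. 381. 236.]
 [  0.   0.   1.]]
t 2.05 pos [0.2268 0.4456 0.2393] yang 63.03 tilt [ 0.  0. -1.] q [ 1.1   0.24  0.    1.34 -0.    1.57] F [ 0.3 -0.3  0.4] w 85.4 | shift [-590.1 -469.   -10.7] turn -0.471
```

Emit:
servo_tool:
  commands:
    - [85, -42, -33.5, 0, 0]
    - [85, -42, -33.5, 0, 0]
    - [85, -42, -33.5, 0, 0]
    - [85, -42, -33.5, 0, 0]
    - [85, -42, -33.5, 0, 0]
    - [85, -42, -33.5, 0, 0]
    - [85, -42, -33.5, 0, 0]
    - [85, -42, -33.5, 0, 0]
    - [85, -42, -33.5, 0, 0]
    - [85, -42, -33.5, 0, 0]
    - [85, -42, -33.5, 0, 0]
    - [85, -42, -33.5, 0, 0]
    - [85, -42, -33.5, 0, 0]
    - [40, -42, -33.5, 0, 0]
    - [40, 0, 0, 0, -0.157]
    - [40, 0, 0, 0, -0.157]
    - [40, 0, 0, 0, -0.157]
    - [40, 0, 0, 0, 0]

```text
clock: 4.3
eef_pos: [0.5381, -0.2392, 0.2391]
tool_rot: [0.001, 1.0, 0.0, -0.0]
ft_force: [-0.9, -0.2, -0.2]
grip_width: 0.0401
grasp_force: 0.0
```

```bash
python3 - <<'E'
from h import *
np.set_printoptions(precision=4,suppress=True)
C=cam("wrist"); im,d=viewer.camera("wrist"); np.savez("w1.npz",im=im,d=d,**{k:v for k,v in zip("KDRt",C)})
for l in ("nut","stud_top","plate_top"):
    for r in viewer.spot_point("wrist",l)[:3]: print(l,r["pixel"],round(r["p"],2), atz(C,[r["pixel"]],{"nut":.045,"stud_top":.112,"plate_top":.055}[l]))
v,u=np.mgrid[0:480,0:640]; P=atd(C,np.c_[v.ravel(),u.ravel()],d).reshape(480,640,3)
m=(np.hypot(P[...,0]-.54,P[...,1]+.24)<.03)&(d>0)
for a,b in ((.049,.06),(.07,.105),(.107,.12)):
    q=P[m&(P[...,2]>a)&(P[...,2]<b)]
    if len(q): print(a,len(q),q.mean(0),q.max(0),cv2.minAreaRect((q[:,:2]*1000).astype(np.float32)))
cv2.imwrite("pics/w1.png",im[:,:,::-1])
go([.54,-.24,.1])
E
```

```text
nut [157.8, 435.9] 0.75 [[ 0.4927 -0.1408  0.045 ]]
nut [187.6, 208.2] 0.72 [[ 0.5176 -0.3351  0.045 ]]
nut [210.3, 312.8] 0.6 [[ 0.5377 -0.2451  0.045 ]]
stud_top [235.0, 311.8] 0.91 [[ 0.542  -0.2445  0.112 ]]
stud_top [207.6, 179.9] 0.8 [[ 0.5221 -0.3362  0.112 ]]
stud_top [164.6, 463.8] 0.61 [[ 0.4929 -0.1415  0.112 ]]
plate_top [160.9, 440.3] 0.91 [[ 0.4946 -0.1399  0.055 ]]
plate_top [190.5, 200.5] 0.8 [[ 0.5187 -0.3388  0.055 ]]
plate_top [214.2, 313.6] 0.73 [[ 0.539  -0.2442  0.055 ]]
0.049 715 [ 0.539  -0.2439  0.054 ] [ 0.5541 -0.225   0.0589] ((540.8270263671875, -244.03004455566406), (34.41694641113281, 20.839942932128906), 73.13102722167969)
0.07 143 [ 0.5362 -0.2438  0.0885] [ 0.5391 -0.2387  0.105 ] ((536.865478515625, -244.25965881347656), (4.327956676483154, 11.068222045898438), 0.5264801979064941)
0.107 218 [ 0.54   -0.2441  0.1115] [ 0.5465 -0.2387  0.1143] ((540.7316284179688, -244.09011840820312), (10.778916358947754, 11.558372497558594), 89.592041015625)
t 4.5 pos [ 0.5381 -0.239   0.2393] yang 89.93 tilt [-0.  0. -1.] q [-0.42  0.42  0.26  1.41 -0.   -0.42] F [-0.3  0.3 -0.2] w 40.5 | shift [ -1.9  -1.  139.3] turn None
```

View pics/w1.png

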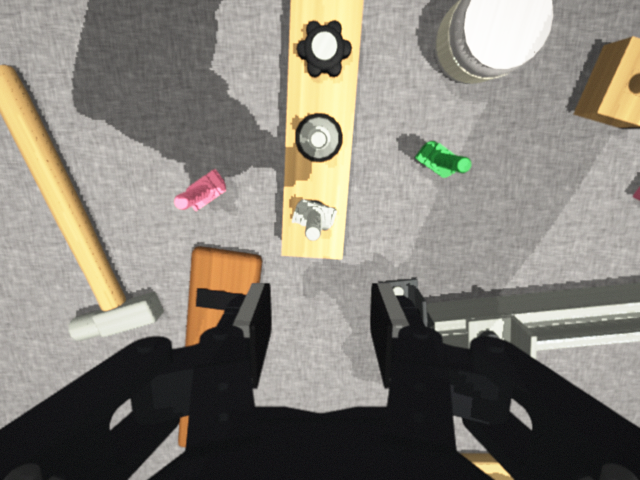

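Emit:
servo_tool:
  commands:
    - [40, -2.6, -5.1, 0, 0]
    - [40, 0, 0, 50, 0]
    - [40, 0, 0, 50, 0]
    - [40, 0, 0, 40, 0]
    - [40, 0, 0, 19, 0]
    - [40, 0, 0, 0, 0]
    - [0, 0, 0, 0, 0]
    - [0, 0, 0, 0, 0]
    - [0, 0, 0, 0, 0]
    - [0, 0, 0, 0, 0]
    - [0, 0, 0, 0, 0]

```text
clock: 5.88
eef_pos: [0.5419, -0.2449, 0.082]
tool_rot: [-0.0, 1.0, -0.001, 0.002]
ft_force: [-0.2, -0.6, 6.2]
grip_width: 0.0106
grasp_force: 58.4
```

Emit:
servo_tool:
  commands:
    - [0, 0, 0, -20, 0]
    - [0, 0, 0, -45, 0]
    - [0, 0, 0, -45, 0]
    - [0, 0, 0, -45, 0]
    - [0, -16, 51, 0, 0]
    - [0, -16, 51, 0, 0]
    - [0, -16, 51, 0, 0]
    - [0, -16, 51, 0, 0]
    - [0, -16, 51, 0, 0]
    - [0, -16, 51, 0, 0]
    - [0, 0, 0, 0, 0]
    - [0, 0, 0, 0, 0]

```text
clock: 7.38
eef_pos: [0.636, 0.0619, 0.2345]
tool_rot: [-0.0, 1.0, -0.0, -0.001]
ft_force: [-0.1, -0.0, -1.1]
grip_width: 0.0107
grasp_force: 58.8
```

```bash
python3 - <<'E'
from h import *
np.set_printoptions(precision=4,suppress=True)
go([.64,.06,.23],90)
C=cam("wrist"); im,d=viewer.camera("wrist"); cv2.imwrite("pics/w2.png",im[:,:,::-1])
v,u=np.mgrid[0:480,0:640]; P=atd(C,np.c_[v.ravel(),u.ravel()],d).reshape(480,640,3); P[d==0]=np.nan
np.save("P2.npy",P)
for Cn in ("wrist",):
    for l in ("open_stretch","rail"): print(l,[(r["pixel"],round(r["p"],2),atz(C,[r["pixel"]],.041 if l!="rail" else 0)[0]) for r in viewer.spot_point(Cn,l)[:2]])
# rail top surface
z=P[...,2]; m=(z>.036)&(z<.047)&(P[...,0]>.59)&(P[...,0]<.71)
q=P[m]; print(len(q))
# per-y-bin x extents
for y0 in np.arange(-.14,.22,.02):
    s=q[(q[:,1]>=y0)&(q[:,1]<y0+.02)]
    f=P[(z<.02)&(z>-.02)&(P[...,0]>.6)&(P[...,0]<.7)&(P[...,1]>=y0)&(P[...,1]<y0+.02)]
    if len(s)>5:
        h,e=np.histogram(s[:,0],bins=np.arange(.60,.70,.002)); print(round(y0+.01,2),len(s),s[:,2].mean().round(4),"x",s[:,0].min().round(4),s[:,0].max().round(4)," ".join(map(str,h)))
E
```

```text
t 7.38 pos [0.636  0.0619 0.2345] yang 90.06 tilt [-0.002 -0.001 -1.   ] q [ 0.1   0.53  0.42  1.46 -0.    0.1 ] F [-0.1 -0.  -1.1] w 10.7 | shift [-4.  -1.9  4.5] turn 0.001
open_stretch [([219.8, 306.5], 0.59, array([0.6437, 0.0503, 0.041 ])), ([12.7, 551.7], 0.51, array([0.4821, 0.2384, 0.041 ]))]
rail [([210.3, 308.9], 0.81, array([0.6435, 0.0512, 0.    ]))]
7771
-0.13 319 0.0387 x 0.6292 0.6976 0 0 0 0 0 0 0 0 0 0 0 0 0 0 2 3 6 4 9 3 7 9 4 13 31 26 26 20 15 6 3 3 7 3 2 7 3 3 4 15 20 14 15 15 7 4 4 4 2
-0.11 502 0.0408 x 0.6451 0.6883 0 0 0 0 0 0 0 0 0 0 0 0 0 0 0 0 0 0 0 0 0 0 14 52 45 45 47 42 5 0 0 0 0 0 0 0 0 0 27 55 50 43 48 26 3 0 0 0 0
-0.09 594 0.0453 x 0.643 0.6859 0 0 0 0 0 0 0 0 0 0 0 0 0 0 0 0 0 0 0 0 0 29 65 41 37 46 42 25 21 16 18 9 9 6 10 10 16 26 42 32 39 36 19 0 0 0 0 0 0
-0.07 307 0.0454 x 0.6407 0.6837 0 0 0 0 0 0 0 0 0 0 0 0 0 0 0 0 0 0 0 0 29 55 31 24 15 18 13 5 0 0 0 0 0 0 1 4 14 22 22 21 21 12 0 0 0 0 0 0 0
-0.05 425 0.0417 x 0.6386 0.6805 0 0 0 0 0 0 0 0 0 0 0 0 0 0 0 0 0 0 0 31 57 39 40 43 15 4 4 4 4 5 4 7 5 4 5 42 28 28 27 26 3 0 0 0 0 0 0 0 0
-0.03 524 
[... 1091 characters left out ...]
 0 0 0 0 0 0 0 0 0 0 0 0 0 0 0
0.13 543 0.041 x 0.618 0.6615 0 0 0 0 0 0 0 0 1 42 53 47 58 55 17 0 0 0 0 0 0 0 0 0 3 62 50 46 46 46 17 0 0 0 0 0 0 0 0 0 0 0 0 0 0 0 0 0 0
0.15 584 0.0416 x 0.6064 0.6657 0 0 0 9 5 4 5 5 32 51 42 39 54 17 4 5 5 3 4 5 4 2 3 6 55 54 51 51 44 14 4 5 2 0 0 0 0 0 0 0 0 0 0 0 0 0 0 0 0
0.17 15 0.0455 x 0.6042 0.6063 0 0 13 2 0 0 0 0 0 0 0 0 0 0 0 0 0 0 0 0 0 0 0 0 0 0 0 0 0 0 0 0 0 0 0 0 0 0 0 0 0 0 0 0 0 0 0 0 0
0.19 19 0.0452 x 0.6022 0.6042 0 17 2 0 0 0 0 0 0 0 0 0 0 0 0 0 0 0 0 0 0 0 0 0 0 0 0 0 0 0 0 0 0 0 0 0 0 0 0 0 0 0 0 0 0 0 0 0 0
0.21 6 0.0445 x 0.6014 0.6018 6 0 0 0 0 0 0 0 0 0 0 0 0 0 0 0 0 0 0 0 0 0 0 0 0 0 0 0 0 0 0 0 0 0 0 0 0 0 0 0 0 0 0 0 0 0 0 0 0
```

View pics/w2.png

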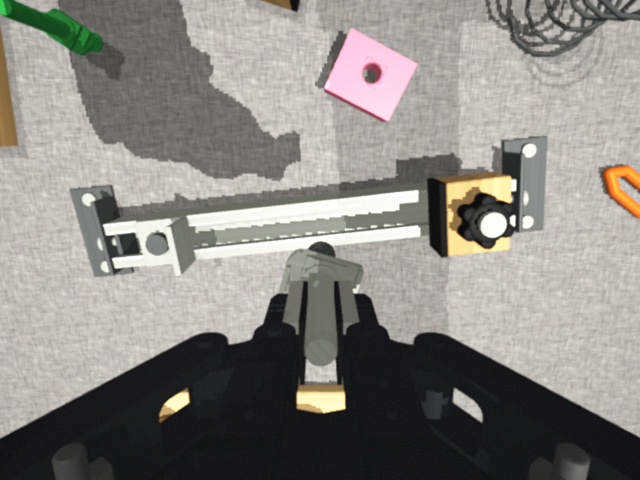

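```bash
python3 - <<'E'
from h import *
np.set_printoptions(precision=4,suppress=True)
P=np.load("P2.npy"); z=P[...,2]; t=np.array([.636,.0619,.2345])
m=(np.hypot(P[...,0]-t[0],P[...,1]-t[1])<.035)&(z>.12)
h,e=np.histogram(z[m],bins=np.arange(.14,.30,.004)); print([(round(a,3),b) for a,b in zip(e,h) if b])
q=P[m&(z>.195)&(z<.216)]; 
for _ in range(3):
    c=q.mean(0); n=np.linalg.svd(q-c,full_matrices=False)[2][2]; n*=np.sign(n[2]); r=(q-c)@n; 
    print(len(q),c,n,r.std()); q=q[abs(r)<max(.0015,1.5*r.std())]
print(cv2.minAreaRect((q[:,:2]*1000).astype(np.float32)))
hi=P[m&(z>.25)]; 
if len(hi): print("studtop",hi[:,2].max(),hi[hi[:,2]>hi[:,2].max()-.004].mean(0))
# rail line fit
a=P[(z>.039)&(z<.043)&(P[...,1]>-.04)&(P[...,1]<.14)&(P[...,0]>.61)&(P[...,0]<.69)]
u=np.array([-np.sin(np.radians(6.46)),np.cos(np.radians(6.46))]); w=np.array([u[1],-u[0]])
s=a[:,:2]@w; hs,e=np.histogram(s,bins=np.arange(s.min(),s.max()+.001,.001)); print(s.min(),s.max(),hs)
b=P[(z>.05)&(z<.1)&(P[...,0]>.6)&(P[...,0]<.7)&(P[...,1]>-.1)&(P[...,1]<.2)]
al=b[:,:2]@u; print(np.histogram(al,bins=np.arange(-.2,.2,.01)))
print(w,u)
E
```

```text
[(np.float64(0.164), np.int64(7)), (np.float64(0.168), np.int64(98)), (np.float64(0.172), np.int64(51)), (np.float64(0.176), np.int64(52)), (np.float64(0.18), np.int64(40)), (np.float64(0.184), np.int64(19)), (np.float64(0.188), np.int64(3)), (np.float64(0.196), np.int64(115)), (np.float64(0.2), np.int64(289)), (np.float64(0.204), np.int64(1109)), (np.float64(0.208), np.int64(513)), (np.float64(0.212), np.int64(86)), (np.float64(0.216), np.int64(88)), (np.float64(0.22), np.int64(92)), (np.float64(0.224), np.int64(98)), (np.float64(0.228), np.int64(174)), (np.float64(0.232), np.int64(385)), (np.float64(0.236), np.int64(422)), (np.float64(0.24), np.int64(473)), (np.float64(0.244), np.int64(525)), (np.float64(0.248), np.int64(571)), (np.float64(0.252), np.int64(610)), (np.float64(0.256), np.int64(503)), (np.float64(0.26), np.int64(1145)), (np.float64(0.264), np.int64(1213)), (np.float64(0.268), np.int64(878)), (np.float64(0.272), np.int64(1772)), (np.float64(0.276), np.int64(1758)), (np.float64(0.28), np.int64(4642)), (np.float64(0.284), np.int64(1566)), (np.float64(0.288), np.int64(113
[... 545 characters left out ...]
 0   0   0   0   0   0   0   0   0   0 159 227 215 217 218
 200 200 193 195 193  61]
(array([   0,    0,    0,   33,  233,  147,   28, 1024,    0,    0,    0,
          0,    0,    0,    0,    0,    0,    0,    0,    0,    0,    0,
          0,    0,    0,    0,    0,    0, 1241, 1339, 1125,  757,  563,
         14,    0,    0,    0,    0,    0]), array([-0.2 , -0.19, -0.18, -0.17, -0.16, -0.15, -0.14, -0.13, -0.12,
       -0.11, -0.1 , -0.09, -0.08, -0.07, -0.06, -0.05, -0.04, -0.03,
       -0.02, -0.01,  0.  ,  0.01,  0.02,  0.03,  0.04,  0.05,  0.06,
        0.07,  0.08,  0.09,  0.1 ,  0.11,  0.12,  0.13,  0.14,  0.15,
        0.16,  0.17,  0.18,  0.19]))
[0.9937 0.1125] [-0.1125  0.9937]
```

Emit:
servo_tool:
  commands:
    - [0, -12.1, -6.7, 0, 0]
    - [0, 0, 0, 30, -0.136]
    - [0, 0, 0, 30, -0.136]
    - [0, 0, 0, 0, -0.136]
    - [0, 0, 0, 0, 0]
    - [0, 0, 0, 0, 0]

```text
clock: 8.28
eef_pos: [0.6491, 0.0543, 0.1762]
tool_rot: [-0.201, 0.98, -0.0, 0.001]
ft_force: [0.1, 0.2, -0.8]
grip_width: 0.0107
grasp_force: 58.8
```

```bash
python3 - <<'E'
from h import *
np.set_printoptions(precision=4,suppress=True)
go([.6481,.0552,.1745],113.4)
C=cam("wrist"); im,d=viewer.camera("wrist")
v,u_=np.mgrid[0:480,0:640]; P=atd(C,np.c_[v.ravel(),u_.ravel()],d).reshape(480,640,3); P[d==0]=np.nan
np.save("P3.npy",P)
big=cv2.resize(im[170:400,200:440],None,fx=2.5,fy=2.5,interpolation=cv2.INTER_CUBIC); cv2.imwrite("pics/w3.png",big[:,:,::-1])
E
```

```text
t 8.28 pos [0.6491 0.0543 0.1762] yang 113.21 tilt [ 0.001  0.    -1.   ] q [ 0.08  0.57  0.34  1.34  0.   -0.32] F [ 0.1  0.2 -0.8] w 10.7 | shift [0.6 1.2 1.7] turn -0.003
```

View pics/w3.png

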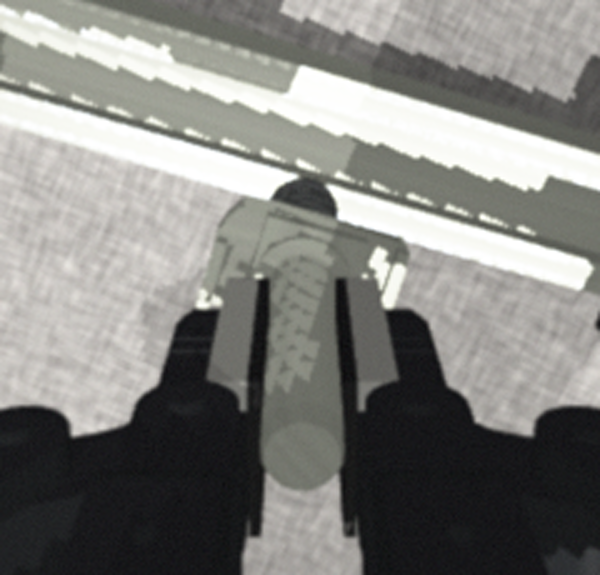

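```bash
python3 - <<'E'
from h import *
np.set_printoptions(precision=4,suppress=True)
C=cam("wrist"); P=np.load("P3.npy")
f=lambda l:[[170+b/2.5,200+a/2.5] for a,b in l]
pts=f([(240,197),(265,203),(330,220),(405,240)])
for z in (.146,.149): 
    X=atz(C,pts,z); print(X); d=np.diff(X[[0,3]],axis=0)[0]; print("ang",np.degrees(np.arctan2(d[1],d[0])), "from2", np.degrees(np.arctan2(*(X[3]-X[1])[[1,0]])))
X=atz(C,f([(0,80),(370,190),(600,258)]),.041);print("lip",X,np.degrees(np.arctan2(*(X[2]-X[0])[[1,0]])))
z=P[...,2]; m=(np.hypot(P[...,0]-.649,P[...,1]-.0543)<.03)&(z>.137)&(z<.1525)
q=P[m]; print(len(q)); u=np.array([-.1125,.9937]);w=np.array([.9937,.1125])
h,e=np.histogram(z[m],bins=np.arange(.137,.154,.001));print(h)
t=P[m&(z>.1455)]; print(cv2.minAreaRect((t[:,:2]*1000).astype(np.float32)), t.mean(0)); 
for a0 in np.arange(-.045,.02,.004):
    s=t[abs(t[:,:2]@u-a0-.002)<.002]
    if len(s)>3: print(round(a0+.002,3),len(s),(s[:,:2]@w).max().round(4),(s[:,:2]@w).min().round(4),s[:,2].mean().round(4))
f=P[(z>.1)&(z<.115)&(np.hypot(P[...,0]-.649,P[...,1]-.0543)<.03)]; print("foot",f.mean(0),f.min(0),f.max(0),len(f), "w",(f[:,:2]@w).max())
E
```

```text
[[0.639  0.0388 0.146 ]
 [0.6382 0.0434 0.146 ]
 [0.6366 0.0555 0.146 ]
 [0.6347 0.0697 0.146 ]]
ang 97.94857160217535 from2 97.7455199509168
[[0.638  0.0386 0.149 ]
 [0.6373 0.0431 0.149 ]
 [0.6357 0.0551 0.149 ]
 [0.6338 0.069  0.149 ]]
ang 97.9485716021753 from2 97.74551995091662
lip [[ 0.6666 -0.031   0.041 ]
 [ 0.6547  0.0798  0.041 ]
 [ 0.6468  0.1523  0.041 ]] 96.15086928538702
1999
[  0   5  27  50  48  53  51  67 235 356 122 219 376 278  98  14]
((647.5676879882812, 54.60365295410156), (20.51273536682129, 35.1551513671875), 8.798771858215332) [0.6437 0.0517 0.1485]
-0.035 222 0.6606 0.6414 0.1483
-0.031 259 0.6604 0.6399 0.1463
-0.027 255 0.6537 0.6397 0.1489
-0.023 179 0.6505 0.6396 0.15
-0.019 133 0.6452 0.6396 0.1499
-0.015 146 0.6474 0.6397 0.1498
-0.011 143 0.647 0.6394 0.1492
-0.007 114 0.6473 0.6395 0.1464
-0.003 186 0.6505 0.6396 0.1483
foot [0.6424 0.0531 0.1116] [0.64   0.0468 0.1085] [0.6473 0.0611 0.1149] 126 w 0.6484822708324866
```

Emit:
servo_tool:
  commands:
    - [0, 0, 0, 40, 0]
    - [0, 0, 0, 40, 0]
    - [0, 0, 0, 12, 0]
    - [0, 0, 0, 0, 0]
    - [0, 0, 0, 2, 0]
    - [0, 0, 0, 2, 0]
    - [0, 0, 0, 2, 0]
    - [0, 0, 0, 2, 0]
    - [0, 0, 0, 0, 0]

```text
clock: 9.45
eef_pos: [0.6487, 0.0551, 0.0751]
tool_rot: [-0.203, 0.979, -0.0, -0.0]
ft_force: [-0.2, 0.4, -1.1]
grip_width: 0.0103
grasp_force: 58.8
```

Emit:
servo_tool:
  commands:
    - [0, 0, 0, 2.5, 0]
    - [0, 0, 0, 2.5, 0]
    - [0, 0, 0, 2.5, 0]
    - [0, 0, 0, 2.5, 0]
    - [0, 0, 0, 0, 0]

```text
clock: 10.07
eef_pos: [0.6489, 0.0552, 0.0661]
tool_rot: [-0.203, 0.979, -0.0, 0.0]
ft_force: [-2.8, 0.2, 6.5]
grip_width: 0.0107
grasp_force: 59.3
```

Emit:
servo_tool:
  commands:
    - [0, 0, 0, 2.5, 0]
    - [0, 0, 0, 2.5, 0]
    - [0, 0, 0, 2.5, 0]
    - [0, 0, 0, 0, 0]
    - [0, 0, 0, 0, 0]

```text
clock: 10.7
eef_pos: [0.6492, 0.0553, 0.0608]
tool_rot: [-0.203, 0.979, -0.0, 0.001]
ft_force: [-5.5, 0.8, 14.0]
grip_width: 0.0103
grasp_force: 60.3
```

```bash
python3 - <<'E'
from h import *
np.set_printoptions(precision=4,suppress=True)
go([.6489,.0552,.058],113.4); print(status.get_obs()["ft_torque"])
C=cam("wrist"); im,d=viewer.camera("wrist")
v,u_=np.mgrid[0:480,0:640]; P=atd(C,np.c_[v.ravel(),u_.ravel()],d).reshape(480,640,3); P[d==0]=np.nan
z=P[...,2]; q=P[(np.hypot(P[...,0]-.649,P[...,1]-.0552)<.02)&(z<.045)]; print(np.histogram(q[:,2],bins=np.arange(0,.046,.002)))
E
```

```text
t 10.7 pos [0.6492 0.0553 0.0608] yang 113.39 tilt [ 0.002  0.    -1.   ] q [ 0.08  0.65  0.17  1.09  0.   -0.32] F [-5.5  0.8 14. ] w 10.3 | shift [0.3 0.1 2.8] turn -0.0
[-0.0173  1.2695 -0.0234]
(array([  7,  64,   0,   0,   0,   0,   0,   0,   0,   0,   0,   0,   6,
         3,  22, 444, 233, 490,  96,  62, 918, 123]), array([0.   , 0.002, 0.004, 0.006, 0.008, 0.01 , 0.012, 0.014, 0.016,
       0.018, 0.02 , 0.022, 0.024, 0.026, 0.028, 0.03 , 0.032, 0.034,
       0.036, 0.038, 0.04 , 0.042, 0.044]))
```

Emit:
servo_tool:
  commands:
    - [0, 0, 0, 2, 0]
    - [0, 0, 0, 1.4, 0]
    - [0, 0, 0, 0, 0]
    - [0, 0, 0, 0, 0]

```text
clock: 11.25
eef_pos: [0.6493, 0.0553, 0.0584]
tool_rot: [-0.203, 0.979, -0.0, 0.002]
ft_force: [-6.9, -1.0, 18.4]
grip_width: 0.0101
grasp_force: 60.7
```

Emit:
servo_tool:
  commands:
    - [0, 0.7, 0.2, 0.2, 0]
    - [0, 0, 0, 0, 0]
    - [0, 0, 0, 0, 0.1]
    - [0, 0, 0, 0, 0.1]
    - [0, 0, 0, 0, 0.1]
    - [0, 0, 0, 0, 0.1]
    - [0, 0, 0, 0, 0]

```text
clock: 12.12
eef_pos: [0.65, 0.0549, 0.0587]
tool_rot: [-0.004, 1.0, -0.0, 0.003]
ft_force: [-4.1, -0.8, 16.8]
grip_width: 0.0101
grasp_force: 60.7
```

```bash
python3 - <<'E'
from h import *
go([.6489,.0552,.058],23.4); print(status.get_obs()["ft_torque"].round(2))
E
```

```text
t 12.12 pos [0.65   0.0549 0.0587] yang 90.43 tilt [ 0.006 -0.    -1.   ] q [ 0.08  0.65  0.17  1.08 -0.    0.08] F [-4.1 -0.8 16.8] w 10.1 | shift [1.1 0.3 0.7] turn 1.17
[-0.24  0.97 -0.02]
```

Emit:
servo_tool:
  commands:
    - [0, 1, 0, 0.5, 0]
    - [0, 0, 0, 0, 0.13]
    - [0, 0, 0, 0, 0.13]
    - [0, 0, 0, 0, 0.13]
    - [0, 0, 0, 0, 0.13]
    - [0, 0, 0, 0, 0.13]
    - [0, 0, 0, 0, 0.13]
    - [0, 0, 0, 0, 0]
    - [0, 0, 0, 0, 0]

```text
clock: 13.25
eef_pos: [0.6499, 0.0547, 0.0586]
tool_rot: [0.377, 0.926, 0.001, 0.004]
ft_force: [-2.5, -1.1, 16.8]
grip_width: 0.0104
grasp_force: 60.7
```

```bash
python3 - <<'E'
from h import *
go([.6489,.0552,.058],23.4); print(status.get_obs()["ft_torque"].round(2))
C=cam("wrist"); im,d=viewer.camera("wrist")
v,u_=np.mgrid[0:480,0:640]; P=atd(C,np.c_[v.ravel(),u_.ravel()],d).reshape(480,640,3); P[d==0]=np.nan; np.save("P4.npy",P)
z=P[...,2]; q=P[(np.hypot(P[...,0]-.649,P[...,1]-.0552)<.02)&(z<.045)]; print(np.histogram(q[:,2],bins=np.arange(0.02,.046,.002)))
cv2.imwrite("pics/w4.png",cv2.resize(im[150:400,200:460],None,fx=2.3,fy=2.3,interpolation=2)[:,:,::-1])
E
```

```text
t 13.25 pos [0.6499 0.0547 0.0586] yang 45.76 tilt [ 0.008 -0.    -1.   ] q [ 0.08  0.65  0.16  1.07 -0.    0.86] F [-2.5 -1.1 16.8] w 10.4 | shift [ 1.1 -0.4  0.6] turn 0.39
[-0.33  0.68 -0.05]
(array([   7,   55,   60,   88,  235,  256,  409,   87,   67,   77, 1021,
        124]), array([0.02 , 0.022, 0.024, 0.026, 0.028, 0.03 , 0.032, 0.034, 0.036,
       0.038, 0.04 , 0.042, 0.044]))
```

View pics/w4.png

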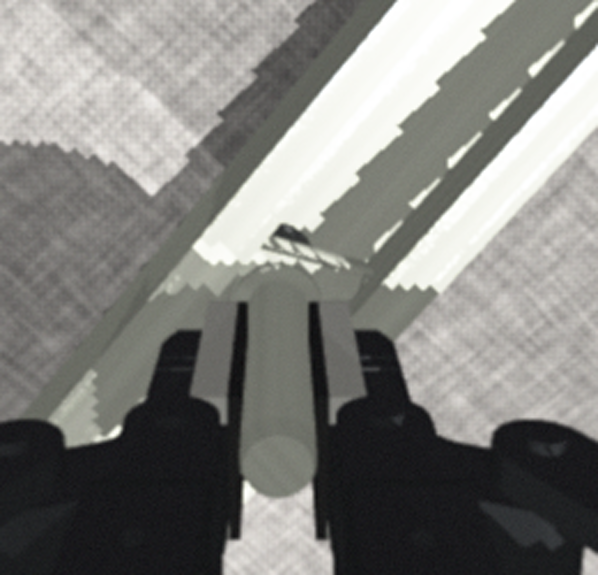

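Emit:
servo_tool:
  commands:
    - [0, 0, 0, 0.4, 0.1]
    - [0, 0, 0, 0, 0.1]
    - [0, 0, 0, 0, 0.1]
    - [0, 0, 0, 0, 0.09]
    - [0, 0, 0, 0, 0]
    - [0, 0, 0, 0, 0]

```text
clock: 14.05
eef_pos: [0.6493, 0.0551, 0.0581]
tool_rot: [0.549, 0.836, 0.002, 0.003]
ft_force: [-4.2, -0.5, 17.6]
grip_width: 0.0102
grasp_force: 60.8
```

```bash
python3 - <<'E'
from h import *
go([.6489,.0552,.058],23.4); print(status.get_obs()["ft_torque"].round(2))
E
```

```text
t 14.05 pos [0.6493 0.0551 0.0581] yang 23.43 tilt [ 0.007  0.    -1.   ] q [ 0.08  0.65  0.16  1.07 -0.    1.25] F [-4.2 -0.5 17.6] w 10.2 | shift [ 0.2 -0.3  0.1] turn 0.001
[-0.15  1.03  0.02]
```

Emit:
servo_tool:
  commands:
    - [0, 0, 0, -2, 0]
    - [0, 0, 0, -1.5, 0]
    - [0, 0, 0, -1.3, 0]
    - [0, 0, 0, 0, 0]
    - [0, 0, 0, 0, 0]

```text
clock: 14.68
eef_pos: [0.6492, 0.0551, 0.0617]
tool_rot: [0.549, 0.836, 0.002, 0.002]
ft_force: [-1.9, 0.5, 12.7]
grip_width: 0.0102
grasp_force: 60.2
```

```bash
python3 - <<'E'
from h import *
go([.6489,.0552,.0632],23.4); print(status.get_obs()["ft_torque"].round(2))
C=cam("wrist"); im,d=viewer.camera("wrist")
v,u_=np.mgrid[0:480,0:640]; P=atd(C,np.c_[v.ravel(),u_.ravel()],d).reshape(480,640,3); P[d==0]=np.nan; np.save("P4.npy",P)
z=P[...,2]; u=np.array([-.1125,.9937]);w=np.array([.9937,.1125]); W=P[...,:2]@w-.6502
q=P[(np.hypot(P[...,0]-.649,P[...,1]-.0552)<.02)&(z<.045)&(abs(W)<.0100)]; print(np.histogram(q[:,2],bins=np.arange(0.02,.046,.001)))
E
```

```text
t 14.68 pos [0.6492 0.0551 0.0617] yang 23.43 tilt [ 0.006  0.    -1.   ] q [ 0.08  0.65  0.17  1.08 -0.    1.25] F [-1.9  0.5 12.7] w 10.2 | shift [ 0.2 -0.2 -1.5] turn 0.001
[-0.05  0.48 -0.03]
(array([  0,   0,   0,   0,   7,  30,  22,  32,  23,  24,  43,  74,  55,
        64, 211, 225, 193,  46,  27,  11,  30,  21,  25,  14,  20]), array([0.02 , 0.021, 0.022, 0.023, 0.024, 0.025, 0.026, 0.027, 0.028,
       0.029, 0.03 , 0.031, 0.032, 0.033, 0.034, 0.035, 0.036, 0.037,
       0.038, 0.039, 0.04 , 0.041, 0.042, 0.043, 0.044, 0.045]))
```

Emit:
servo_tool:
  commands:
    - [0, 0, 0, -1, 0]
    - [0, 0, 0, -0.8, 0]
    - [0, 0, 0, -0.5, 0]
    - [0, 0, 0, 0, 0]

```text
clock: 15.22
eef_pos: [0.6491, 0.0551, 0.0632]
tool_rot: [0.549, 0.836, 0.002, 0.002]
ft_force: [-0.2, -0.2, 10.2]
grip_width: 0.0105
grasp_force: 59.9
```

Emit:
servo_tool:
  commands:
    - [0, 0, 0, -0.6, 0]
    - [0, 0, 0, -0.6, 0]
    - [0, 0, 0, 0, 0]
    - [0, 0, 0, 0, 0]

```text
clock: 15.72
eef_pos: [0.6491, 0.0551, 0.0635]
tool_rot: [0.549, 0.836, 0.001, 0.002]
ft_force: [0.7, 0.9, 7.1]
grip_width: 0.0104
grasp_force: 59.6
```

```bash
python3 - <<'E'
from h import *
go([.6489,.0552,.0632],23.4); print(status.get_obs()["ft_torque"].round(2))
C=cam("wrist"); im,d=viewer.camera("wrist")
v,u_=np.mgrid[0:480,0:640]; P=atd(C,np.c_[v.ravel(),u_.ravel()],d).reshape(480,640,3); P[d==0]=np.nan
z=P[...,2]; u=np.array([-.1125,.9937]);w=np.array([.9937,.1125]); W=P[...,:2]@w-.6502
q=P[(np.hypot(P[...,0]-.649,P[...,1]-.0552)<.02)&(z<.045)&(abs(W)<.0100)]; print(np.histogram(q[:,2],bins=np.arange(0.03,.046,.001))[0])
E
```

```text
t 15.72 pos [0.6491 0.0551 0.0635] yang 23.43 tilt [ 0.005  0.    -1.   ] q [ 0.08  0.65  0.17  1.09 -0.    1.25] F [0.7 0.9 7.1] w 10.4 | shift [ 0.2 -0.1  0.3] turn 0.001
[-0.02 -0.22  0.01]
[ 32  29  41  71  56  73 214 231 170  42  25  17  21  21  23]
```

Emit:
servo_tool:
  commands:
    - [0, 0, 0, -0.5, 0]
    - [13, 0, 0, 0, 0]
    - [40, 0, 0, 0, 0]
    - [40, 0, 0, 0, 0]
    - [40, 0, 0, 0, 0]
    - [40, 0, 0, -30, 0]
    - [40, 0, 0, -50, 0]
    - [40, 0, 0, -50, 0]
    - [40, 0, 0, 0, 0]
    - [40, 0, 0, 0, 0]

```text
clock: 17.02
eef_pos: [0.6466, 0.055, 0.1915]
tool_rot: [0.549, 0.836, -0.0, -0.0]
ft_force: [-0.1, 0.7, -1.1]
grip_width: 0.0401
grasp_force: 0.0
```

```bash
python3 - <<'E'
from h import *
np.set_printoptions(precision=4,suppress=True)
go([.4365,.0,.19])
C=cam("wrist"); im,d=viewer.camera("wrist")
v,u_=np.mgrid[0:480,0:640]; P=atd(C,np.c_[v.ravel(),u_.ravel()],d).reshape(480,640,3); P[d==0]=np.nan; np.save("P5.npy",P)
z=P[...,2]; near=np.hypot(P[...,0]-.649,P[...,1]-.0552)<.03
h,e=np.histogram(z[near],bins=np.arange(.0,.11,.002)); print([(round(a,3),b) for a,b in zip(e,h) if b])
t=P[near&(z>.088)]; print("stud top",t.mean(0),t.max(0),cv2.minAreaRect((t[:,:2]*1000).astype(np.float32)))
u=np.array([-.1125,.9937]);w=np.array([.9937,.1125]); W=P[...,:2]@w-.6502
q=P[near&(abs(W)<.0095)&(z>.0345)&(z<.04)]; print("plate",q.mean(0),len(q)); U=q[:,:2]@u; Wq=q[:,:2]@w-.6502
for a in np.arange(-.009,.01,.003):
    s=U[abs(Wq-a)<.0015]; 
    if len(s): print(round(a,3),len(s),s.min(),s.max(),q[abs(Wq-a)<.0015][:,2].mean())
print([(r["pixel"],round(r["p"],2),atz(C,[r["pixel"]],.032)[0]) for r in viewer.spot_point("wrist","stop")[:3]])
r0,c0=proj(C,[.649,.0552,.06])[0].astype(int); print(r0,c0)
cv2.imwrite("pics/w5.png",cv2.resize(im[max(0,r0-120):r0+120,max(0,c0-150):c0+150],None,fx=2.4,fy=2.4,interpolation=2)[:,:,::-1])
E
```

```text
t 17.02 pos [0.6466 0.055  0.1915] yang 23.43 tilt [-0.001 -0.    -1.   ] q [0.08 0.56 0.37 1.37 0.   1.25] F [-0.1  0.7 -1.1] w 40.1 | shift [  33.1 -214.6    1.7] turn None
[(np.float64(0.0), np.int64(423)), (np.float64(0.002), np.int64(681)), (np.float64(0.004), np.int64(40)), (np.float64(0.006), np.int64(2)), (np.float64(0.008), np.int64(2)), (np.float64(0.01), np.int64(1)), (np.float64(0.024), np.int64(2)), (np.float64(0.026), np.int64(11)), (np.float64(0.028), np.int64(12)), (np.float64(0.03), np.int64(8)), (np.float64(0.032), np.int64(75)), (np.float64(0.034), np.int64(74)), (np.float64(0.036), np.int64(215)), (np.float64(0.038), np.int64(183)), (np.float64(0.04), np.int64(1321)), (np.float64(0.042), np.int64(220)), (np.float64(0.044), np.int64(9)), (np.float64(0.046), np.int64(7)), (np.float64(0.048), np.int64(10)), (np.float64(0.05), np.int64(10)), (np.float64(0.052), np.int64(12)), (np.float64(0.054), np.int64(7)), (np.float64(0.056), np.int64(10)), (np.float64(0.058), np.int64(12)), (np.float64(0.06), np.int64(6)), (np.float64(0.062), np.int64(13)), (np.float64(0.064), np.
[... 710 characters left out ...]
.0374] 330
-0.009 46 -0.026337419318851727 -0.006240718900717986 0.036437327607016436
-0.006 99 -0.026810363407215834 -0.006258901137790241 0.03751839323548209
-0.003 45 -0.02691327690136419 -0.006367007147552762 0.03765871320458268
0.0 28 -0.01119565696533526 -0.00608411368899421 0.037689327410212685
0.003 30 -0.011426590140007936 -0.005890807626772226 0.03744137838040449
0.006 40 -0.016071427866152763 -0.0062103140178254275 0.03746983489858044
0.009 42 -0.019874051167509923 -0.006028053879735657 0.03751998316756146
[([142.5, 67.0], 0.81, array([0.4502, 0.0343, 0.032 ])), ([217.6, 325.0], 0.68, array([0.6491, 0.0585, 0.032 ])), ([97.7, 204.7], 0.67, array([0.5334, 0.1052, 0.032 ]))]
230 323
```

View pics/w5.png

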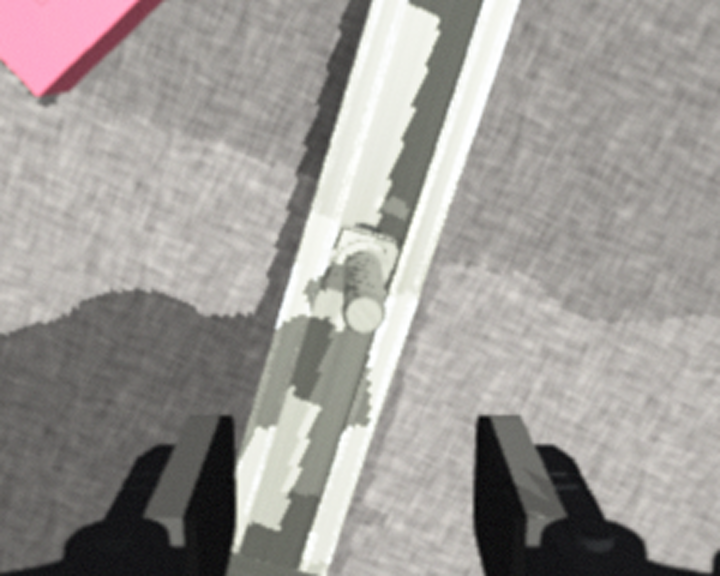

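Emit:
servo_tool:
  commands:
    - [40, 10.8, -41.5, 0, 0]
    - [85, 10.8, -41.5, 0, 0]
    - [85, 10.8, -41.5, 0, 0]
    - [85, 10.8, -41.5, 0, 0]
    - [85, 10.8, -41.5, 0, 0]
    - [85, 0, 0, 0, 0.17]
    - [85, 0, 0, 0, 0.17]
    - [85, 0, 0, 0, 0.17]
    - [85, 0, 0, 0, 0.17]
    - [85, 0, 0, 0, 0]

```text
clock: 18.38
eef_pos: [0.4341, 0.022, 0.1908]
tool_rot: [0.796, 0.606, -0.001, -0.001]
ft_force: [-0.6, -0.5, -0.1]
grip_width: 0.0848
grasp_force: 0.0
```

```bash
python3 - <<'E'
from h import *
np.set_printoptions(precision=4,suppress=True)
go([.4345,.022,.19],-15.5)
P=np.load("P5.npy");z=P[...,2]; t=P[(np.hypot(P[...,0]-.649,P[...,1]-.0552)<.03)&(z>.0895)&(z<.098)]
print("stud top",t.mean(0),cv2.minEnclosingCircle((t[:,:2]*1000).astype(np.float32)),cv2.minAreaRect((t[:,:2]*1000).astype(np.float32)))
C=cam("wrist"); im,d=viewer.camera("wrist")
v,u_=np.mgrid[0:480,0:640]; P=atd(C,np.c_[v.ravel(),u_.ravel()],d).reshape(480,640,3); P[d==0]=np.nan; np.save("P6.npy",P)
z=P[...,2]; m=(np.hypot(P[...,0]-.4345,P[...,1]-.022)<.045)&(z>.029)&(z<.036)
t=P[m]; print(len(t),t[:,2].mean(),cv2.minAreaRect((t[:,:2]*1000).astype(np.float32)))
dark=im.max(2)<70; s=P[m&dark]; print("rubber",len(s),s.mean(0),cv2.minAreaRect((s[:,:2]*1000).astype(np.float32)))
s=P[m&~dark]; print("wood",len(s),s.mean(0),cv2.minAreaRect((s[:,:2]*1000).astype(np.float32)))
lo=P[(np.hypot(P[...,0]-.4345,P[...,1]-.022)<.018)&(z<.027)]; print("hole",len(lo),lo.mean(0))
for l,zz in (("stop",0),("stop_pad",.016)): print(l,[(r["pixel"],round(r["p"],2),atz(C,[r["pixel"]],zz)[0]) for r in viewer.spot_point("wrist",l)[:3]])
cv2.imwrite("pics/w6.png",im[:,:,::-1])
E
```

```text
t 18.38 pos [0.4341 0.022  0.1908] yang -15.41 tilt [-0.003 -0.    -1.   ] q [ 0.05  0.14 -0.25  1.18 -0.    1.89] F [-0.6 -0.5 -0.1] w 84.8 | shift [0.1 0.4 0.8] turn 0.002
stud top [0.6484 0.0575 0.0932] ((648.5360107421875, 56.928104400634766), 5.990285396575928) ((648.4342041015625, 57.23796463012695), (11.55650520324707, 11.194009780883789), 18.794265747070312)
4407 0.032216543993948354 ((434.6129455566406, 26.774707794189453), (49.26487350463867, 59.95469665527344), 74.40625762939453)
rubber 432 [0.4397 0.0488 0.032 ] ((440.3868103027344, 48.61491394042969), (4.04003381729126, 58.56913757324219), 74.30647277832031)
wood 3975 [0.4342 0.0253 0.0322] ((434.5772399902344, 26.58333969116211), (49.00298309326172, 60.02085494995117), 74.08805084228516)
hole 273 [0.4329 0.0197 0.0073]
stop [([207.9, 317.7], 0.91, array([0.4321, 0.0263, 0.    ])), ([83.0, 402.3], 0.7, array([0.5237, 0.1056, 0.    ])), ([162.3, 177.2], 0.59, array([0.3288, 0.0949, 0.    ]))]
stop_pad [([163.7, 204.0], 0.91, array([0.3551, 0.0879, 0.016 ])), ([88.8, 440.1], 0.84, array([0.5469, 0.093 , 0.016 ])), ([186.1, 322.1], 0.83, array([0.4413, 0.0457, 0.016 ]))]
```

View pics/w6.png

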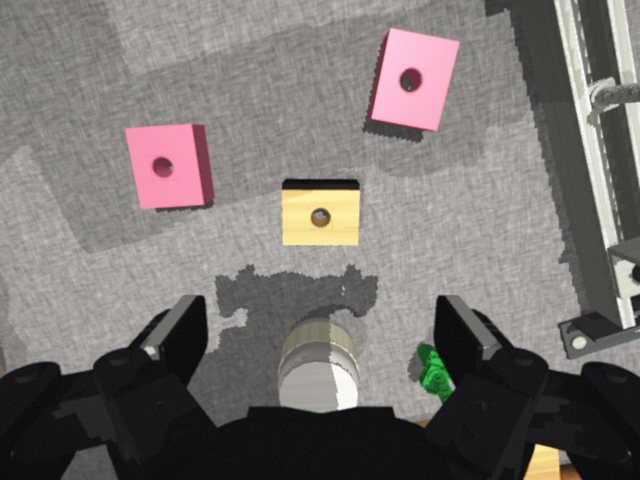

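Emit:
servo_tool:
  commands:
    - [85, 2.2, -0.8, 50, 0.003]
    - [85, 0, 0, 50, 0]
    - [85, 0, 0, 50, 0]
    - [85, 0, 0, 25, 0]
    - [85, 0, 0, 8, 0]
    - [85, 0, 0, 0, 0]
    - [40, 0, 0, 0, 0]
    - [40, 0, 0, 0, 0]
    - [40, 0, 0, 0, 0]
    - [40, 0, 0, 0, 0]
    - [40, 0, 0, 0, 0]

```text
clock: 19.9
eef_pos: [0.4364, 0.0245, 0.0106]
tool_rot: [0.797, 0.604, 0.001, 0.001]
ft_force: [-0.6, -0.1, 6.1]
grip_width: 0.0589
grasp_force: 65.1
```

Emit:
servo_tool:
  commands:
    - [40, 0, 0, -30, 0]
    - [40, 0, 0, -50, 0]
    - [40, 0, 0, -50, -0.128]
    - [40, 0, 0, -50, -0.128]
    - [40, 0, 0, 0, -0.128]
    - [40, 1.7, 42.5, 0, 0]
    - [40, 1.7, 42.5, 0, 0]
    - [40, 1.7, 42.5, 0, 0]
    - [40, 1.7, 42.5, 0, 0]
    - [40, 1.7, 42.5, 0, 0]
    - [40, 0, 0, 0, 0]
    - [40, 0, 0, 0, 0]

```text
clock: 21.4
eef_pos: [0.6444, 0.0561, 0.1887]
tool_rot: [0.667, 0.745, -0.001, -0.001]
ft_force: [0.3, -0.8, -0.7]
grip_width: 0.0592
grasp_force: 65.0
```

```bash
python3 - <<'E'
from h import *
np.set_printoptions(precision=4,suppress=True)
go([.6485,.0570,.19],6.46)
o=status.get_obs(); R=Ro.from_quat(o["tool_rot"]).as_matrix(); t0=o["eef_pos"]
C=cam("wrist"); im,d=viewer.camera("wrist")
v,u_=np.mgrid[0:480,0:640]; P=atd(C,np.c_[v.ravel(),u_.ravel()],d).reshape(480,640,3); P[d==0]=np.nan; np.save("P7.npy",P)
T=(P-t0)@R  # tool coords
z=P[...,2]; m=(abs(T[...,1])<.029)&(abs(T[...,0])<.04)&(abs(T[...,2])<.05)
h,e=np.histogram(T[...,2][m],bins=np.arange(-.05,.05,.004)); print([(round(a,3),b) for a,b in zip(e,h) if b])
np.save("T7.npy",T)
cv2.imwrite("pics/w7.png",im[:,:,::-1])
E
```

```text
t 21.4 pos [0.6444 0.0561 0.1887] yang 6.31 tilt [-0.002 -0.    -1.   ] q [ 0.09  0.56  0.36  1.37 -0.    1.55] F [ 0.3 -0.8 -0.7] w 59.2 | shift [ 0.5  4.1 -1.3] turn -0.003
[(np.float64(-0.05), np.int64(86)), (np.float64(-0.046), np.int64(2)), (np.float64(-0.038), np.int64(5)), (np.float64(-0.034), np.int64(26)), (np.float64(-0.03), np.int64(18)), (np.float64(-0.026), np.int64(3616)), (np.float64(-0.022), np.int64(18882)), (np.float64(-0.018), np.int64(996)), (np.float64(-0.014), np.int64(913)), (np.float64(-0.01), np.int64(808)), (np.float64(-0.006), np.int64(746)), (np.float64(-0.002), np.int64(650)), (np.float64(0.002), np.int64(567)), (np.float64(0.006), np.int64(455)), (np.float64(0.01), np.int64(53))]
```

View pics/w7.png

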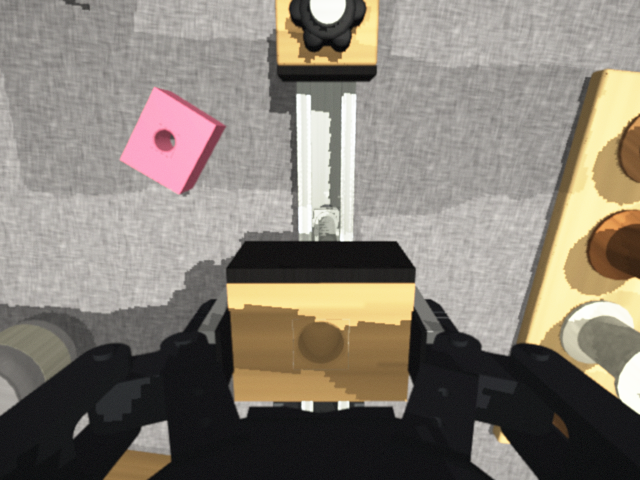

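```bash
python3 - <<'E'
from h import *
np.set_printoptions(precision=4,suppress=True)
T=np.load("T7.npy"); m=(abs(T[...,1])<.032)&(T[...,0]>-.03)&(T[...,0]<.035)&(T[...,2]<-.018)&(T[...,2]>-.0265)
q=T[m]; A=np.c_[q[:,:2],np.ones(len(q))]; co=np.linalg.lstsq(A,q[:,2],rcond=None)[0]; print("plane",co,len(q))
for a in np.arange(-.027,.028,.006):
    s=q[abs(q[:,1]-a)<.002]; print(round(a,3),s[:,0].min(),s[:,0].max())
g=(m&(np.hypot(T[...,0],T[...,1])<.03)).astype(np.uint8)
# hole: not-top pixels enclosed
C=cam("wrist"); ys,xs=np.where(m); 
hole=(g==0).astype(np.uint8); n,lab,st,ce=cv2.connectedComponentsWithStats(hole,connectivity=4)
o=status.get_obs(); R=Ro.from_quat(o["tool_rot"]).as_matrix()
for i in range(1,n):
    if 300<st[i,4]<6000:
        px=np.argwhere(lab==i); cnt=cv2.findContours((lab==i).astype(np.uint8),0,1)[0][0][:,0,::-1]
        zt=o["eef_pos"][2]+.0215; X=(atz(C,cnt,zt)-o["eef_pos"])@R; print(ce[i],st[i],cv2.fitEllipse((X[:,:2]*1000).astype(np.float32)),X.min(0),X.max(0))
P=np.load("P7.npy"); z=P[...,2]
s=P[(np.hypot(P[...,0]-.6485,P[...,1]-.057)<.02)&(z>.05)&(z<.097)];print("stud vis",len(s), s.max(0) if len(s) else 0, s.min(0))
b=P[(abs(z-.041)<.002)&(P[...,1]>.07)&(P[...,1]<.15)&(P[...,0]>.6)&(P[...,0]<.7)]
for y in (.09,.11,.13,.15):
    k=b[abs(b[:,1]-y)<.003]; print(y,k[:,0].min() if len(k) else 0,k[:,0].max() if len(k) else 0)
E
```

```text
plane [ 0.0028  0.0034 -0.0215] 23742
-0.027 -0.023743676527876085 0.02658143903587902
-0.021 -0.02307647580777625 0.02673672232239157
-0.015 -0.022933469668104438 0.026737465147887416
-0.009 -0.023049580349518303 0.026735151450418812
-0.003 -0.02309706306220699 0.02674301242769944
0.003 -0.022927326362766925 0.02660233733775015
0.009 -0.022980774848152818 0.02691869171803955
0.015 -0.02307946543773153 0.026569690774250677
0.021 -0.02298339215957476 0.02665877057854417
0.027 -0.023388198735928185 0.026668579648692393
[320.5779 340.2766] [ 298  322   46   38 1258] ((0.7067335844039917, 0.22103828191757202), (13.149028778076172, 14.4713773727417), 0.8671788573265076) [-0.0063 -0.0073 -0.0215] [ 0.0075  0.0077 -0.0215]
stud vis 338 [0.6545 0.0631 0.0951] [0.6428 0.0562 0.0503]
0.09 0.6237045821967897 0.6651515254258641
0.11 0.621751768869169 0.6624123320172582
0.13 0.6191835036217738 0.6603607001136302
0.15 0.6176374332755047 0.658498441570884
```

Emit:
servo_tool:
  commands:
    - [40, 0.9, 4.4, 0, -0.003]
    - [40, 0, 0, 40, 0]
    - [40, 0, 0, 35, 0]
    - [40, 0, 0, 4, 0]
    - [40, 0, 0, 0, 0]
    - [40, 0, 0, 0, 0]

```text
clock: 22.2
eef_pos: [0.6509, 0.0577, 0.1125]
tool_rot: [0.666, 0.746, 0.001, 0.001]
ft_force: [-0.6, 0.7, -0.3]
grip_width: 0.0588
grasp_force: 65.1
```

```bash
python3 - <<'E'
from h import *
go([.6487,.0575,.09],6.46)
E
```

```text
t 22.2 pos [0.6509 0.0577 0.1125] yang 6.47 tilt [ 0.004  0.    -1.   ] q [0.09 0.61 0.24 1.2  0.   1.55] F [-0.6  0.7 -0.3] w 58.8 | shift [ 0.1 -2.3 22.5] turn 0.0
```

Emit:
servo_tool:
  commands:
    - [40, 0, -2.2, 0, 0]
    - [40, 0, 0, 0, 0]
    - [40, 0, 0, 0, 0]
    - [40, 0, 0, 0, 0]

```text
clock: 22.7
eef_pos: [0.6474, 0.0573, 0.1101]
tool_rot: [0.666, 0.746, 0.0, 0.0]
ft_force: [-0.7, -0.2, -0.9]
grip_width: 0.0594
grasp_force: 65.1
```

```bash
python3 - <<'E'
from h import *
go([.6487,.0575,.09],6.46)
C=cam("wrist"); im,d=viewer.camera("wrist"); go([.6487,.0575,.09],6.46)
v,u_=np.mgrid[0:480,0:640]; P=atd(C,np.c_[v.ravel(),u_.ravel()],d).reshape(480,640,3); P[d==0]=np.nan; z=P[...,2]
s=P[(np.hypot(P[...,0]-.6485,P[...,1]-.057)<.02)&(z>.05)&(z<.093)]; print(len(s), s.max(0) if len(s) else 0, s.min(0) if len(s) else 0)
E
```

```text
t 22.7 pos [0.6474 0.0573 0.1101] yang 6.47 tilt [ 0.  0. -1.] q [0.09 0.61 0.23 1.19 0.   1.55] F [-0.7 -0.2 -0.9] w 59.4 | shift [ 0.   1.4 20.1] turn 0.0
t 22.75 pos [0.6473 0.0573 0.1101] yang 6.48 tilt [-0.  0. -1.] q [0.09 0.61 0.23 1.19 0.   1.55] F [ 0.2  0.4 -1.8] w 59.0 | shift [ 0.   1.4 20.1] turn 0.0
0 0 0
```

Emit:
servo_tool:
  commands:
    - [40, 0.2, 1.4, 0, 0]
    - [40, 0, 0, 0, 0]
    - [40, 0, 0, 3, 0]
    - [40, 0, 0, 3, 0]
    - [40, 0, 0, 3, 0]
    - [40, 0, 0, 3, 0]
    - [40, 0, 0, 0, 0]
    - [40, 0, 0, 0, 0]

```text
clock: 23.75
eef_pos: [0.6488, 0.0577, 0.0982]
tool_rot: [0.666, 0.746, 0.0, 0.0]
ft_force: [-0.1, 0.6, -1.1]
grip_width: 0.0589
grasp_force: 65.1
```

Underside is now about 5 mm below the stud top with no force: the stud is in the hole.

Emit:
servo_tool:
  commands:
    - [40, 0, 0, 4, 0]
    - [40, 0, 0, 5, 0]
    - [40, 0, 0, 5, 0]
    - [40, 0, 0, 5, 0]
    - [40, 0, 0, 5, 0]
    - [40, 0, 0, 4, 0]
    - [40, 0, 0, 4, 0]
    - [40, 0, 0, 0, 0]
    - [40, 0, 0, 0, 0]

```text
clock: 24.88
eef_pos: [0.6489, 0.0577, 0.0663]
tool_rot: [0.666, 0.746, 0.0, 0.0]
ft_force: [-0.4, -0.8, -1.2]
grip_width: 0.0591
grasp_force: 65.1
```

Emit:
servo_tool:
  commands:
    - [40, 0, 0, 4, 0]
    - [40, 0, 0, 4, 0]
    - [40, 0, 0, 3, 0]
    - [40, 0, 0, 2, 0]
    - [40, 0, 0, 1, 0]
    - [40, 0, 0, 0, 0]
    - [40, 0, 0, 0, 0]

```text
clock: 25.75
eef_pos: [0.6489, 0.0577, 0.0523]
tool_rot: [0.666, 0.746, 0.0, 0.0]
ft_force: [-0.7, 0.3, -0.1]
grip_width: 0.0591
grasp_force: 65.1
```

```bash
python3 - <<'E'
from h import *
go([.6487,.0575,.0515],6.46); print(status.get_obs()["ft_torque"].round(2))
E
```

```text
t 25.75 pos [0.6489 0.0577 0.0523] yang 6.47 tilt [ 0.  0. -1.] q [0.09 0.66 0.16 1.07 0.   1.55] F [-0.7  0.3 -0.1] w 59.1 | shift [-0.2 -0.2  0.8] turn 0.0
[ 0.01 -0.02 -0.  ]
```

Press lightly to contact, release slowly, retreat straight up past the stud and check.

Emit:
servo_tool:
  commands:
    - [40, 0, 0, 0.6, 0]
    - [40, 0, 0, 0.4, 0]
    - [40, 0, 0, 0, 0]
    - [40, 0, 0, 0, 0]

```text
clock: 26.25
eef_pos: [0.6489, 0.0577, 0.0517]
tool_rot: [0.666, 0.746, 0.0, 0.0]
ft_force: [-2.2, 0.7, 4.7]
grip_width: 0.0588
grasp_force: 65.6
```

Emit:
servo_tool:
  commands:
    - [61, 0, 0, 0, 0]
    - [63, 0, 0, 0, 0]
    - [68, 0, 0, 0, 0]
    - [80, 0, 0, 0, 0]
    - [80, 0, 0, 0, 0]
    - [80, 0, 0, -20, 0]
    - [80, 0, 0, -40, 0]
    - [80, 0, 0, -50, 0]
    - [80, 0, 0, -50, 0]
    - [80, 0, 0, 0, 0]
    - [80, 0, 0, 0, 0]

```text
clock: 27.62
eef_pos: [0.6485, 0.0576, 0.2108]
tool_rot: [0.666, 0.746, -0.0, -0.0]
ft_force: [0.4, -0.2, -0.5]
grip_width: 0.08
grasp_force: 0.0
```

```bash
python3 - <<'E'
from h import *
np.set_printoptions(precision=4,suppress=True)
go([.6487,.0575,.2],6.46)
C=cam("wrist"); im,d=viewer.camera("wrist")
v,u_=np.mgrid[0:480,0:640]; P=atd(C,np.c_[v.ravel(),u_.ravel()],d).reshape(480,640,3); P[d==0]=np.nan; z=P[...,2]
n=np.hypot(P[...,0]-.6485,P[...,1]-.057)<.045
q=P[n&(z>.068)&(z<.079)]; A=np.c_[q[:,:2]-[.6485,.057],np.ones(len(q))]; print("top plane",np.linalg.lstsq(A,q[:,2],rcond=None)[0],cv2.minAreaRect((q[:,:2]*1000).astype(np.float32)))
u=np.array([-.1125,.9937]);w=np.array([.9937,.1125]); U=q[:,:2]@u; W=q[:,:2]@w-.6502
for a in np.arange(-.025,.03,.01):
    s=U[abs(W-a)<.002]; print(round(a,3),s.min(),s.max())
t=P[n&(z>.088)&(z<.1)]; print("stud",t.mean(0),len(t),np.percentile(t[:,2],50),cv2.minEnclosingCircle((t[:,:2]*1000).astype(np.float32)))
b=P[(abs(z-.041)<.002)&(P[...,1]>.09)&(P[...,1]<.15)&(P[...,0]>.6)&(P[...,0]<.7)]; e=[b[abs(b[:,1]-y)<.002][:,0].min() for y in np.arange(.092,.15,.004)]; print("rail ang",np.degrees(np.arctan(np.polyfit(np.arange(.092,.15,.004),e,1)[0])))
j=P[(z>.05)&(z<.07)&(P[...,1]>.1)&(P[...,1]<.2)&(P[...,0]>.6)&(P[...,0]<.66)]; print("jaw U min",(j[:,:2]@u).min())
E
```

```text
t 27.62 pos [0.6485 0.0576 0.2108] yang 6.47 tilt [-0. -0. -1.] q [ 0.09  0.56  0.41  1.42 -0.    1.55] F [ 0.4 -0.2 -0.5] w 80.0 | shift [-0.1  0.2 10.8] turn 0.0
top plane [ 0.0004 -0.0039  0.0731] ((648.7655029296875, 59.415687561035156), (60.12733459472656, 49.555023193359375), 6.585092067718506)
-0.025 -0.03853313810950846 0.01048409524766165
-0.015 -0.03862804597345075 0.010630338172246734
-0.005 -0.03849157988189609 0.01068126122859366
0.005 -0.03829485122822466 0.010608332061208358
0.015 -0.03827256464450183 0.010460816095535378
0.025 -0.038550768346593274 0.01054605560052409
stud [0.6486 0.0576 0.093 ] 231 0.09331042386200333 ((648.6942749023438, 56.812171936035156), 5.906734943389893)
rail ang -6.398927190747169
jaw U min 0.08406384897895249
```

```bash
python3 -c "
from workcell import bot; print(bot.job_done())"
```

```text
the job is handed in; nothing more can be done
None
```

The job is handed in at about 28 s of the 72 s: the nut is locked square under the rail's lips about midway between the jaw and the end angle (stud top 93.3 mm, 93.5 expected), and the leg stop lies flat on the rail over the stud with its rubber face square to the jaw within about 0.2°.

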